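# Third hand at the gel clamping frame

## Robot

A 6-joint arm with a two-finger parallel gripper is mounted at the origin on the work surface. World frame = base frame: x ahead of the robot, y to its left, z up, the work surface at z = 0. Lengths are in m, angles in rad, forces in N, time in s.
With the tool pointing down it reaches from about 0.35 to 0.925 m from the base axis. Payload 6.4 kg.
Tool frame: the origin (TCP) lies on the centre line of the jaws, within the pads' length; the fingertips stand 17 mm ahead of it and the grasp point (between the pads) lies 2 mm behind it (env.tip_reach is the z of the fingertips in the tool frame, in m); z points along the fingers, y is the direction in which the jaws open and shut (so a half turn about z gives the same grasp; the last joint's range is limited). The gripper opens to 85 mm and grips with 20 to 120 N. Pads are 22 mm wide; open, the fingers measure 114 mm over their backs; the gripper's body (76 mm by 85 mm) begins 54 mm behind the grasp point. The pads swing forward as they close: fully open they stand 13 mm farther back than shut.
Start: joints at [-0.174, 0.245, 1.558, -0, 1.339, -0.174], TCP at [0.65, 0, 0.248] pointing down, gripper open.
Joint ranges: [-3.13, 3.13], [-1.02, 2.26], [0.13, 2.54], [-0.95, 4.09], [0.21, 2.88], [-2.74, 2.74]. Speed limits (rad/s): [2.57, 2.57, 3.14, 3.14, 3.14, 3.14].

## Interface

Orientations are given as a unit quaternion [w, x, y, z].
In Python, from station import env, imaging gives the robot as it stands.
- The arm moves only by the tool servo_tool, never from a script. Its argument "commands" is a list that holds one entry, the list of rows, each a list of 6 numbers: the shift along the world's x, y, z in mm, then the turn, a rotation vector about the world's x, y, z in degrees. In form: [[[x, y, z, rx, ry, rz], ...]]. A call has 1 to 20 rows; each row shifts and turns the commanded pose from where the row before left it; what a row does not reach is not made up. A row lasts 1/10 s, in which the tool goes at most 50 mm and 8.59 degrees, less where a joint would pass 70% of its speed; a pose out of reach is approached as far as the arm can. A call with a gripper value outside its range is refused whole. "fingers" is the finger opening in mm, from 0 to 85.4, set as the call begins (left out, the last holds). The fingers move at their own pace and stop on an object; "grip_force" is the grip in N (left out, the last holds). Time passes only in rows, so rows that do not move let the fingers close. It gives the time, the measured TCP pose, the force and the opening at its end, in the units of the state.
- env.state(): the state, without advancing time (a new reading comes with each control period).
- imaging.capture(name): name is "scene" or "side" or "wrist"; returns a dict with "img" (420x560x3 uint8, red, green, blue), "fovy" (degrees; the focal length in pixels is half the picture's height over the tangent of half this angle, whatever the lens; pixels are square), "cx", "cy" (the principal point, pixels), "pose" (4x4, takes a point from camera to world coordinates). Camera axes: x right, y down, z forward; pixel columns grow to the right and rows downward; lengths in m; the calibration is good to about 2 mm. The wrist camera is an equidistant fisheye: a pixel r from the principal point sees the ray r / f radians off the axis. A picture is of the moment at which its call begins. There is no depth.
- env.close_job(): hands the job in, once; it reports no verdict.
The state is a dict: "time_s": time; "qpos": joint angles; "qvel": joint speeds; "tau": joint torques, N m; "ee_pos": TCP position; "tcp_rot": TCP orientation; "contact_force": force on the tool from outside, world axes, zero at the start; "wrist_torque": the same for the moment, N m; "grip_width": finger opening in m.
Only numpy, scipy, OpenCV 4.12 (cv2) and the standard library are available. Lean on these libraries where they do the work, as an engineer would, in place of code of your own. Each camera call takes 0.05 s, during which the arm holds its last target. There are 200 camera calls.

## Task

Take the glass gel cassette out of the plate rack, leaving the two other plates in it, and stand it upright on the two feet of the clamping frame with its shorter plate towards the gasket, centred and square to it. Then be the third hand: press it steadily against the gasket until the gasket is squeezed to about half of its give, neither loose nor squashed flat, and finish while still holding it pressed like that, with both clamps left open for a colleague to swing shut. It is glass, so set it down gently, and do not disturb the other things on the bench.

Things in the scene. Friction and masses are not known exactly. Their poses are not given: they have to be found in the camera images.
- cassette: Gel cassette: two clear glass plates, pale bluish gel and thin black edge spacers between, 100 mm wide (y), 82 tall (z), 8.5 thick (x), about 160 g. Its +x plate is 82 mm tall, its -x plate 73: the top edge is stepped, the 9 mm step on the -x side. Grip across the thickness from above, say 52 mm above the lower edge. Origin: centre of the lower edge, z up.
- short_face (a point): Point on the outer face of the cassette's short plate, on its middle line, 45 mm above the lower edge (in the cassette's frame: x -4.25 mm, y 0, z 45 mm). When seated this face lies against the gasket.
- rack: Grey plate rack fixed to the bench, 214 mm long (x), 110 wide (y): 6 mm base, two rows of teeth with tops 20 mm above the bench; 13 grooves, 10 mm wide, 16 apart, run across it. Plates stand on the base, thickness along the rack's x, in the middle groove and those 64 mm either side; any of the three may hold the cassette. Origin: centre of the underside.
- frame: Grey clamping frame of a vertical gel unit on a white base fixed to the bench, loaded from its own +x side. Side walls y 36 to 66 mm either side, 98 mm high, with electrode pins (x -42, y +-53 mm) to 112 mm. Origin: on the bench, in the plane of the unpressed gasket's face, on the middle line; z up. A cassette seated right has the same x, y, z directions as the frame.
- gasket_face (a point): Point fixed on the frame in the plane of the unpressed gasket's face, middle line, 55 mm above the bench. Behind it (-x) is the open chamber, 72 mm wide (y), 60 deep, open at the top and to +x: a finger can go down behind the cassette. A swing clamp stands open at each side, beyond y 70 mm.
- feet (a point): Midway between the tops of the frame's two feet, which carry the cassette: 18 mm above the bench, at the frame's x +9 mm, y 0. Each foot top is flat, y 26 to 48 mm either side, x -10 to +28 mm, so there is about 20 mm of room in front of the gasket to set the cassette down before sliding it to -x.
- gasket (a joint): Travel of the black U-shaped rubber gasket round the chamber's mouth, pressed towards the frame's -x, m: 0 untouched, 0.008 squashed flat. Springy, 1.5 N per mm: half of its give is 4 mm, about 6 N. Side strips y 36 to 44 mm either side, 20 to 93 mm above the bench; bottom strip 20 to 28 mm above the bench.
- clamp_left (a joint): Swing clamp on the frame's +y side, 40 mm long, hinged upright at x -18, y 72 mm, from 30 to 80 mm above the bench; rad: 0 wide open (pointing straight out sideways), 1.5 shut (pointing to the frame's +x). It starts open, between 0 and 0.4, turns easily and is left open.
- clamp_right (a joint): The same on the frame's -y side (y -72 mm): 0 wide open, 1.5 shut.
- buffer_dam: White moulded plastic plate, 100 x 76 x 8.5 mm, ribbed, no step; stands in the rack. Stays there. Origin: centre of its lower edge.
- blot_plate: Solid thick clear glass plate, 100 x 70 x 8.5 mm, no step; stands in the rack. Stays there. Origin: centre of its lower edge.
- tube_rack: Pink tube rack, 100 x 200 x 50 mm, with small tubes. Bystander. Origin: centre of the underside.
- tip_box: Blue pipette tip box, 85 x 122 x 45 mm, tips to 55 mm. Bystander. Origin: centre of the underside.
- bottle: Clear bottle, 70 mm across, 160 mm tall. Bystander. Origin: centre of the underside.
- jar: Small jar, 36 mm across, 50 mm tall, between rack and frame. Bystander. Origin: centre of the underside.
- comb: White gel comb lying flat, 90 x 30 x 6 mm. Bystander. Origin: underside.
- wedge: Grey plate-opening wedge lying flat, 95 x 40 x 7 mm. Bystander. Origin: underside.
- pipette: Grey and white pipette lying down, 243 mm long, 26 mm thick. Bystander. Origin: underside, near its middle.
There are look-alikes about, which are no part of the job. Leave any pink look-alike of the cassette alone.

How it is judged:
By the outcome, as a careful person would: the job done as asked, in the order asked, and still so for the second after the job is handed in, while the arm keeps its last pose, push and grip.
It also fails if it takes over 45 s, if anything falls off the work surface, if the arm or the gripper's body presses on something with over 40 N, if the wrist force passes 120 N, or if a joint passes its speed limit or range.

## Working session

There is one attempt and no reset: what is moved stays moved. The work goes in short steps, Python scripts to look and compute and a tool call to move; the robot and the scene stay as the last step left them, time stands still between calls to the robot, and variables do not carry over. Pictures are saved under pics/ and viewed, about 8 in all and at most 12, crops included, and the job is handed in when it is done.

Besides the shell and the picture viewer there is one more tool, called as a command line: name --argument value ..., lists and objects as JSON in quotes. servo_tool: Moves the arm, as the interface text tells. Its arguments: {"type":"object","properties":{"commands":{"type":"array"},"fingers":{"type":"number"},"grip_force":{"type":"number"}},"required":["commands"]}

```bash
mkdir -p pics; ls; cat > h.py <<'E'
import numpy as np, cv2
from station import env, imaging
def cap(n,f):
    c=imaging.capture(n); np.save('pics/'+f+'.npy',c,allow_pickle=True)
    cv2.imwrite('pics/'+f+'.png',cv2.cvtColor(c['img'],cv2.COLOR_RGB2BGR)); return c
def load(f): return np.load('pics/'+f+'.npy',allow_pickle=True).item()
def foc(c): return c['img'].shape[0]/2/np.tan(np.radians(c['fovy'])/2)
def ray(c,u,v,fish=False):
    f=foc(c); x,y=(u-c['cx'])/f,(v-c['cy'])/f
    if fish:
        r=np.hypot(x,y)+1e-12; d=np.array([x/r*np.sin(r),y/r*np.sin(r),np.cos(r)])
    else: d=np.array([x,y,1.])
    return c['pose'][:3,3], c['pose'][:3,:3]@d
def atz(c,u,v,z,fish=False):
    o,d=ray(c,u,v,fish); return o+d*(z-o[2])/d[2]
def proj(c,P,fish=False):
    P=np.atleast_2d(P); q=(P-c['pose'][:3,3])@c['pose'][:3,:3]; f=foc(c)
    if fish:
        r=np.hypot(q[:,0],q[:,1])+1e-12; t=np.arctan2(r,q[:,2]); return np.c_[c['cx']+f*t*q[:,0]/r,c['cy']+f*t*q[:,1]/r]
    return np.c_[c['cx']+f*q[:,0]/q[:,2],c['cy']+f*q[:,1]/q[:,2]]
E
python3 - <<'E'
from h import *
for n in ['scene','side','wrist']:
    c=cap(n,n+'0'); print(n,c['fovy'],c['cx'],c['cy'],c['pose'].round(3).tolist())
a=[cv2.imread(f'pics/{n}0.png') for n in ['scene','side']]
E
```

```text
pics
scene 43.05635581255181 283.3200723840584 206.01256024128244 [[-0.242, 0.747, -0.619, 1.489], [0.97, 0.19, -0.151, 0.242], [0.005, -0.637, -0.77, 1.199], [0.0, 0.0, 0.0, 1.0]]
side 56.04224615020492 286.44137258332154 208.7270816307627 [[0.82, -0.345, 0.458, 0.009], [-0.573, -0.519, 0.635, -0.746], [0.018, -0.782, -0.623, 0.816], [0.0, 0.0, 0.0, 1.0]]
wrist 65.70646984690485 278.0032314528163 209.37117813446412 [[1.0, 0.0, -0.002, 0.649], [-0.0, -0.954, -0.301, 0.076], [-0.002, 0.301, -0.954, 0.372], [0.0, 0.0, 0.0, 1.0]]
```

View pics/scene0.png

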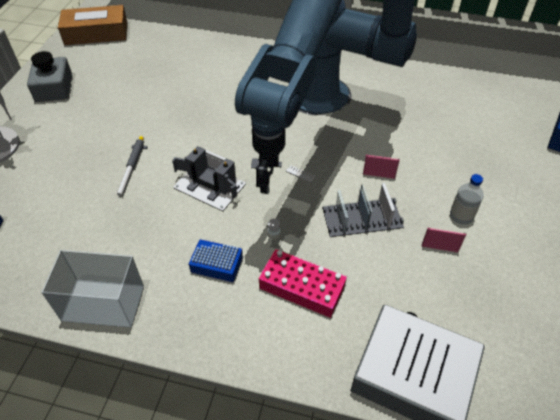

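View pics/wrist0.png

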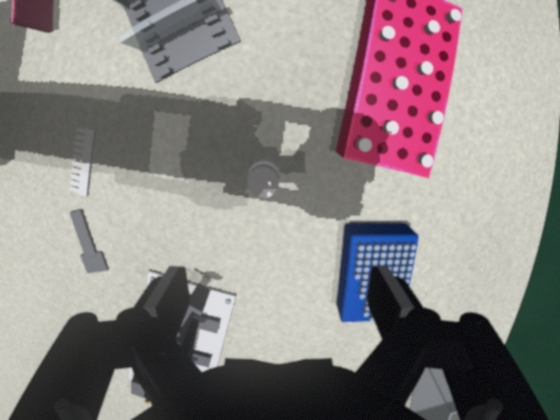

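Scene: the rack is at about (363,215) with three plates, near (340,210), (363,205) and (388,198). The right one looks white. The frame is at about (208,180), the jar at (270,235), and pink look-alikes stand at (380,165) and (443,238). In the wrist view the rack is top left and the frame is bottom left, under the fingers.

```bash
python3 - <<'E'
from h import *
c=load('scene0')
for n,p in dict(rackL=(328,234),rackR=(402,226),rackTL=(323,212),rackTR=(398,205),fr1=(175,185),fr2=(222,208),fr3=(244,186),jar=(268,250),p1=(380,178),p2=(443,248)).items(): print(n,atz(c,*p,0.0).round(3))
i=cv2.imread('pics/scene0.png'); s=load('side0'); j=cv2.imread('pics/side0.png')
a=cv2.resize(i[160:260,310:450],(560,400),interpolation=3)
b=cv2.resize(j,(560,420))
P=np.array([[.6,.22,.03],[.55,-.1,.05]]); print(proj(s,P))
cv2.imwrite('pics/side_v.png',b)
E
```

```text
rackL [0.593 0.154 0.   ]
rackR [0.514 0.352 0.   ]
rackTL [0.519 0.124 0.   ]
rackTR [0.439 0.332 0.   ]
fr1 [ 0.526 -0.329  0.   ]
fr2 [ 0.577 -0.164  0.   ]
fr3 [ 0.478 -0.126  0.   ]
jar [0.687 0.005 0.   ]
p1 [0.344 0.267 0.   ]
p2 [0.562 0.469 0.   ]
[[262.40384982 182.81395617]
 [306.97181454 235.66637198]]
```

View pics/side_v.png

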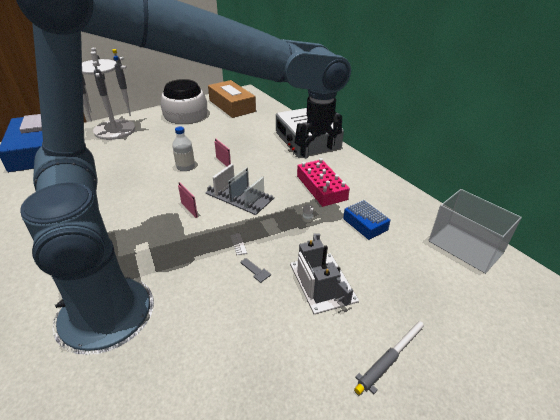

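The side view shows the rack at (240,190) with three plates. The frame is at (322,275), its walls at (312,258) and (328,285). I'll look at the rack from near.

servo_tool --commands '[[[-30,37,0,0,0,0],[-30,37,0,0,0,0],[-30,37,0,0,0,0],[-30,37,0,0,0,0],[0,0,0,0,0,0]]]'

```text
time_s: 0.65
ee_pos: [0.5267, 0.1515, 0.2477]
tcp_rot: [-0.001, 0.705, 0.709, -0.0]
contact_force: [0.4, 0.4, 0.9]
grip_width: 0.0857
```

```bash
python3 - <<'E'
from h import *
c=cap('wrist','w1'); print(c['pose'].round(4).tolist()); print(env.state()['ee_pos'])
i=cv2.imread('pics/w1.png'); cv2.imwrite('pics/w1v.png',cv2.resize(i,(800,600),interpolation=3))
E
```

```text
[[1.0, 0.0051, -0.0004, 0.5261], [0.0048, -0.9538, -0.3003, 0.2276], [-0.0019, 0.3003, -0.9538, 0.3728], [0.0, 0.0, 0.0, 1.0]]
[0.52839032 0.14983075 0.24809558]
```

View pics/w1v.png

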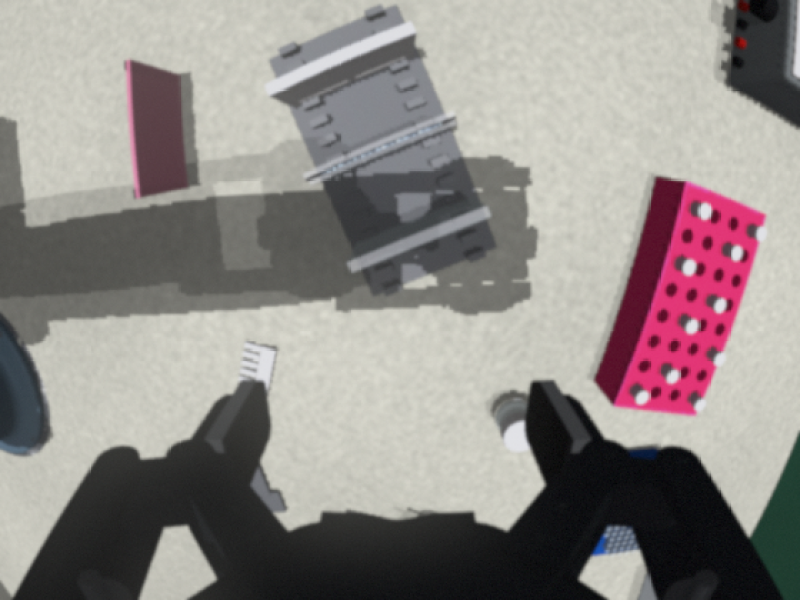

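The wrist view (800 px wide) shows three plates in the rack. The top one at (340,60) is opaque white, so it is the dam. The bottom one at (420,240) is a single clear slab, so it is the blot plate. The middle one at (380,150) has a layered edge with two lines and a gel strip, which fits the cassette. A crop should confirm this and show the step side, and I'll put frame views next to it.

```bash
python3 - <<'E'
from h import *
i=cv2.imread('pics/w1.png'); s=cv2.imread('pics/scene0.png'); d=cv2.imread('pics/side0.png')
a=cv2.resize(i[70:200,200:350],(460,400),interpolation=2)
sc=cv2.resize(s[140:215,165:255],(340,283),interpolation=2)
sd=cv2.resize(d[225:320,280:365],(340,380)[:2],interpolation=2)[:317]
sr=cv2.resize(d[155:220,200:290],(460,200)[:2],interpolation=2)
o=np.zeros((600,800,3),np.uint8); o[:400,:460]=a; o[400:,:460]=sr; o[:283,460:]=sc; o[283:,460:]=sd
cv2.imwrite('pics/crop1.png',o)
E
```

```text
(no output)
```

View pics/crop1.png

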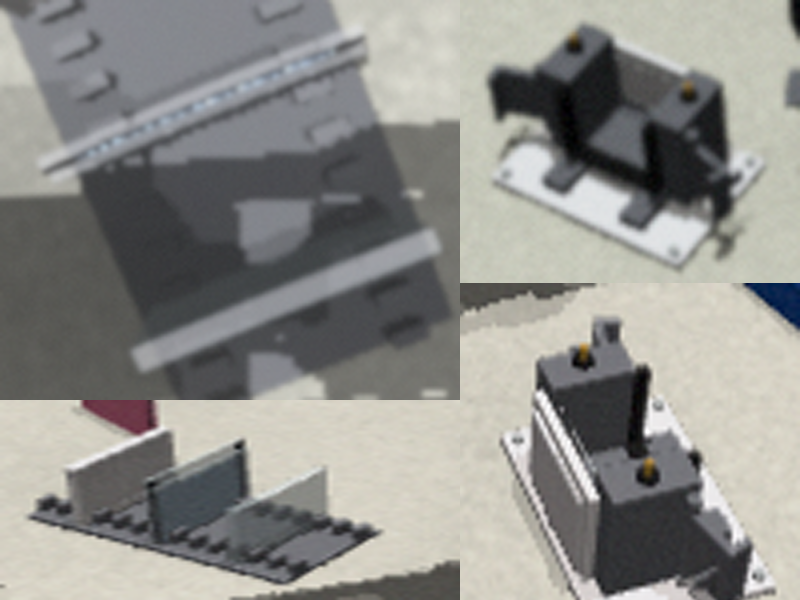

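Confirmed: the middle plate has black spacers and a gel strip, so it is the cassette. In the side view the clear strip of the taller plate seems to be at the far (+y) edge, which puts the short plate on -y. I'll work out the pose and overlay both hypotheses to check.

```bash
python3 - <<'E'
from h import *
w=load('w1'); s=load('side0')
# crop1 left panel px -> w1
f=lambda x,y:(200+x*150/460,70+y*130/400)
z=.084
for n,p in dict(L=(48,170),R=(366,45),bl=(138,357),br=(437,238)).items(): print(n,f(*p),atz(w,*f(*p),z if n in'LR' else .074,True).round(4))
A=atz(w,*f(48,170),z,True);B=atz(w,*f(366,45),z,True); print(np.degrees(np.arctan2(*(B-A)[1::-1])),np.linalg.norm(B-A))
m=(A+B)/2; yv=(B-A)/np.linalg.norm(B-A); 
img=cv2.imread('pics/side0.png')[150:225,195:295]; K=7.5
out=[]
for sg in (1,-1):
    o=cv2.resize(img,None,fx=K,fy=K,interpolation=2)[:, :750]
    n=np.array([-yv[1],yv[0],0])*sg  # cassette +x ; +1: tall on +y side
    def R(x,y,z): return m*[1,1,0]+n*x+yv*y+[0,0,z]
    for x,h,col in((-.00425,.079,(0,0,255)),(.00425,.088,(0,255,0))):
        P=np.array([R(x,-.05,.006),R(x,.05,.006),R(x,.05,h),R(x,-.05,h)])
        q=((proj(s,P)-[195,150])*K).astype(int); cv2.polylines(o,[q],True,col,1)
    out.append(o)
o=np.vstack(out); o=cv2.resize(o,(400,600)) if 0 else o
a=np.hstack([x[100:400,150:550] for x in out]); b=cv2.resize(img,None,fx=K,fy=K,interpolation=2)[100:400,150:550]
print(a.shape); cv2.imwrite('pics/ov.png',np.vstack([a,np.hstack([b,b*0])]))
E
```

```text
L (215.65217391304347, 125.25) [0.4701 0.2149 0.084 ]
R (319.3478260869565, 84.625) [0.5615 0.2511 0.084 ]
bl (245.0, 186.025) [0.4946 0.1566 0.074 ]
br (342.5, 147.35) [0.5857 0.1944 0.074 ]
21.623677159693866 0.09832952807588716
(300, 800, 3)
```

View pics/ov.png

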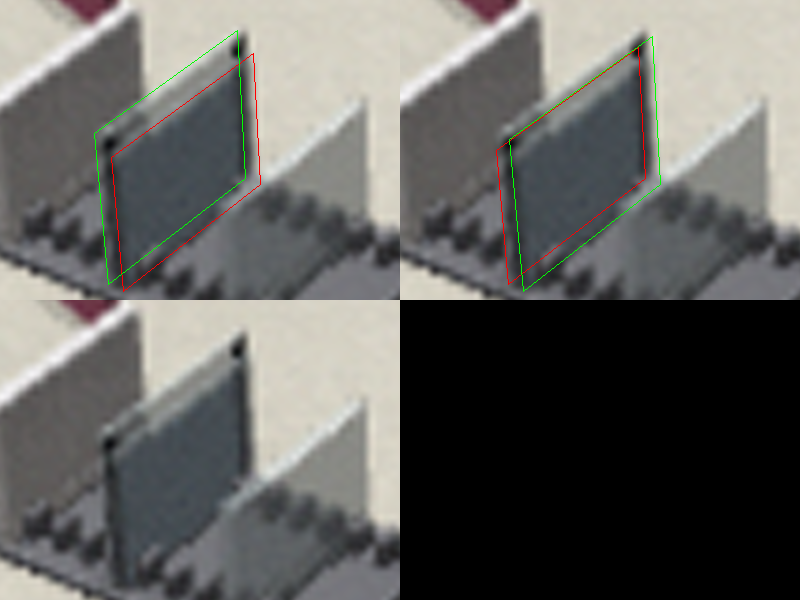

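Left overlay (tall plate on the far +y side) fits: its green outline follows the clear strip and top corners at (238,32) and (97,132). The spacer tips are unveiled black there. So the short plate faces -y, cassette +x points to about 111.6° and the centre is at about (0.516, 0.233). I'll turn above it and check from near.

servo_tool --commands '[[[-1,6,-4,0,0,8.58],[-1,6,-4,0,0,8.58],[-1,6,-4,0,0,8.58],[-1,6,-4,0,0,8.58],[-1,6,-4,0,0,8.58],[-1,6,-4,0,0,8.58],[-1,6,-4,0,0,8.58],[-1,6,-4,0,0,8.58],[-1,6,-4,0,0,8.58],[-1,6,-4,0,0,8.58],[-1,6,-4,0,0,8.58],[-1,6,-4,0,0,8.58],[0,6,-4,0,0,8.58],[0,0,0,0,0,0]]]' --fingers 40 --grip_force 30

```text
time_s: 2.1
ee_pos: [0.5183, 0.2255, 0.1954]
tcp_rot: [-0.001, -0.186, 0.982, -0.0]
contact_force: [-0.4, -0.5, 0.1]
grip_width: 0.0399
```

```bash
python3 - <<'E'
from h import *
c=cap('wrist','w2'); st=env.state(); print(st['ee_pos'],st['tcp_rot'],st['qpos'])
i=cv2.imread('pics/w2.png'); cv2.imwrite('pics/w2v.png',cv2.resize(i,(800,600),interpolation=2))
E
```

```text
[0.51842735 0.22538917 0.19581093] [-4.35070777e-04 -1.85106277e-01  9.82718401e-01 -1.48470301e-04] [ 2.09696439e-01  1.02635935e-01  1.81982884e+00 -2.94321647e-04
  1.22000478e+00 -1.73335868e+00]
```

View pics/w2v.png

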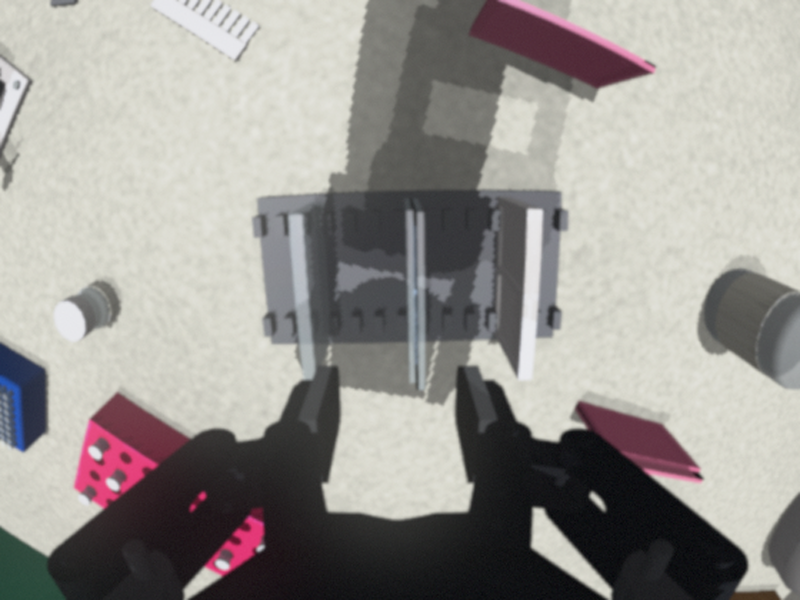

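From here +y is to the right. The cassette is at (417,210)-(417,388) (800 px), between the blot plate (302,295) and the dam (530,290). I'll refine the pose from this view, and overlay both step hypotheses on an enlarged crop.

```bash
python3 - <<'E'
from h import *
w=load('w2'); k=.7
A=atz(w,416*k,205*k,.084,True);B=atz(w,417*k,387*k,.084,True)
print(A,B,(A+B)/2,np.degrees(np.arctan2(*(B-A)[1::-1])),np.linalg.norm(B-A))
E1=atz(w,262*k,265*k,.006,True)
# rack base corners
for p in((259,198),(560,191),(561,337),(270,343)): print(atz(w,p[0]*k,p[1]*k,.003,True).round(4))
m=(A+B)/2;yv=(B-A)/np.linalg.norm(B-A); img=cv2.imread('pics/w2.png')[130:285,262:322]; K=3.8; out=[]
for sg in (0,1,-1):
    o=cv2.resize(img,None,fx=K,fy=K,interpolation=2)
    n=np.array([-yv[1],yv[0],0])*sg
    if sg:
      for xs,h,col in(((-.00425,-.0015),.079,(0,0,255)),((.0015,.00425),.088,(0,255,0))):
        P=np.array([m*[1,1,0]+n*x+yv*y+[0,0,h] for x,y in((xs[0],-.05),(xs[1],-.05),(xs[1],.05),(xs[0],.05))])
        cv2.polylines(o,[((proj(w,P,True)-[262,130])*K).astype(int)],True,col,1)
    out.append(o)
cv2.imwrite('pics/ov2.png',np.hstack(out)); print(out[0].shape)
E
```

```text
[0.46533991 0.21430668 0.084     ] [0.56074109 0.25379975 0.084     ] [0.5130405  0.23405322 0.084     ] 22.488008624060367 0.10325254427172247
[0.5056 0.116  0.003 ]
[0.4226 0.311  0.003 ]
[0.5217 0.3619 0.003 ]
[0.6073 0.156  0.003 ]
(589, 228, 3)
```

View pics/ov2.png

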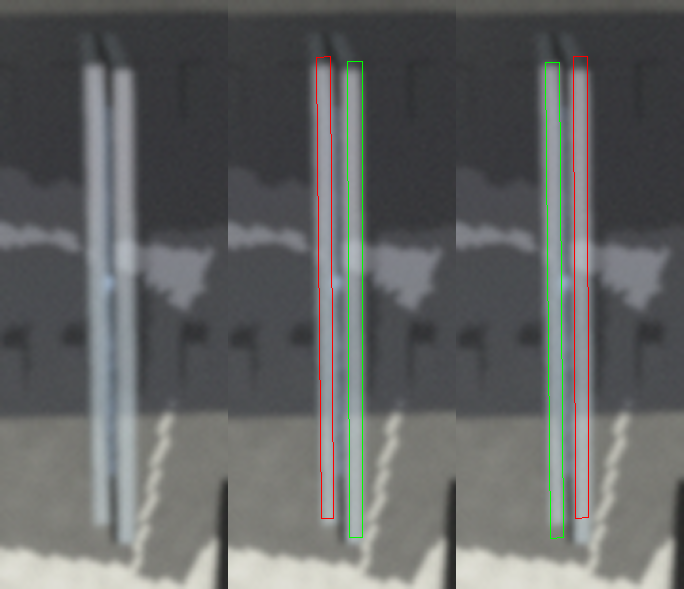

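The "tall plate to +y" overlay (centre panel) matches the plate ends: the left ends at y 525, the right at 543. The step side is confirmed. I'll align and descend part-way.

servo_tool --commands '[[[-4.5,9,0,0,0,1],[0,0,-30,0,0,0],[0,0,-30,0,0,0],[0,0,-30,0,0,0],[0,0,-30,0,0,0],[0,0,0,0,0,0]]]'

```text
time_s: 2.75
ee_pos: [0.5103, 0.2343, 0.0722]
tcp_rot: [-0.004, -0.195, 0.981, -0.0]
contact_force: [-0.2, 0.6, -0.3]
grip_width: 0.0399
```

```bash
python3 - <<'E'
from h import *
c=cap('wrist','w3'); st=env.state(); print(st['ee_pos'],st['tcp_rot'],st['contact_force'])
i=cv2.imread('pics/w3.png'); cv2.imwrite('pics/w3v.png',cv2.resize(i[100:420,120:440],(600,600),interpolation=2))
E
```

```text
[0.51207687 0.23474348 0.07477627] [-2.14717618e-03 -1.94914281e-01  9.80817929e-01 -5.53285784e-05] [-0.01572908 -0.30757379  0.68604583]
```

View pics/w3v.png

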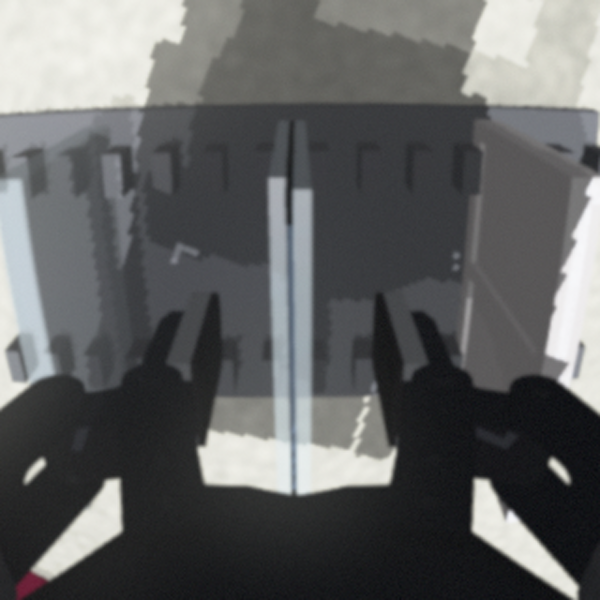

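The fingers' inner edges are at 219 and 376 (mid 297), and the plate centre is about 292, so it sits ~1.2 mm to the left. I'll correct that, lower and close.

servo_tool --commands '[[[0.5,-1.1,-10,0,0,0],[0,0,-9.5,0,0,0],[0,0,0,0,0,0],[0,0,0,0,0,0]]]'

```text
time_s: 3.2
ee_pos: [0.5142, 0.234, 0.0572]
tcp_rot: [0.0, -0.195, 0.981, 0.0]
contact_force: [0.2, 0.0, 0.1]
grip_width: 0.0403
```

servo_tool --commands '[[[0,0,0,0,0,0],[0,0,0,0,0,0],[0,0,0,0,0,0],[0,0,0,0,0,0],[0,0,0,0,0,0],[0,0,0,0,0,0]]]' --fingers 0 --grip_force 35

```text
time_s: 3.8
ee_pos: [0.5144, 0.2341, 0.0573]
tcp_rot: [0.0, -0.195, 0.981, 0.0]
contact_force: [-1.8, -0.1, 5.0]
grip_width: 0.0078
```

servo_tool --commands '[[[0,0,2,0,0,0],[0,0,5,0,0,0],[0,0,10,0,0,0],[0,0,20,0,0,0],[0,0,20,0,0,0],[0,0,20,0,0,0],[0,0,20,0,0,0],[0,0,20,0,0,0],[0,0,15,0,0,0],[0,0,0,0,0,0],[0,0,0,0,0,0]]]'

```text
time_s: 4.9
ee_pos: [0.5138, 0.2338, 0.1886]
tcp_rot: [-0.0, -0.195, 0.981, -0.0]
contact_force: [-0.3, -1.2, -2.2]
grip_width: 0.0079
```

```bash
python3 - <<'E'
from h import *
print(env.state()['contact_force'])
c=cap('side','s4'); w=cap('wrist','w4'); sc=cap('scene','sc4')
cv2.imwrite('pics/v4.png',np.hstack([cv2.resize(cv2.imread('pics/w4.png')[120:420,130:430],(500,500)),cv2.resize(cv2.imread('pics/s4.png')[100:240,190:280],(300,500))[:, :]]))
E
```

```text
[-0.28772766 -1.21510852 -2.16171407]
```

View pics/v4.png

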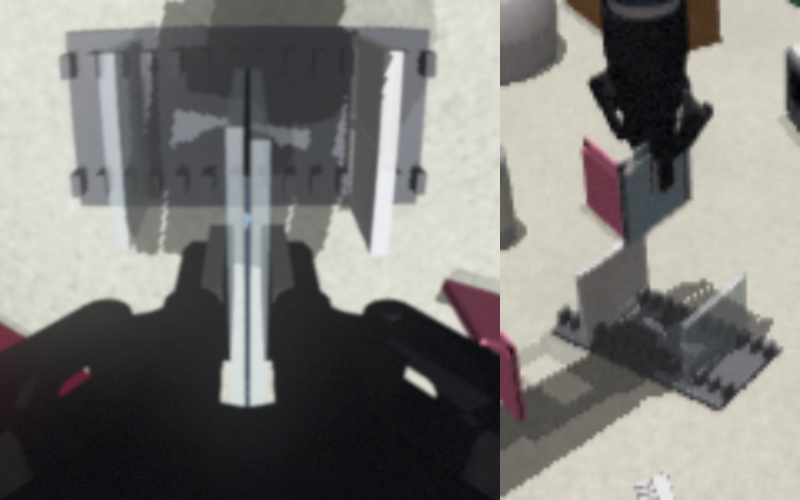

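The cassette is held upright and centred between the fingers. The dam and blot plate are undisturbed in the rack. Next I'll locate the frame from its gold pins in the first scene and side images.

```bash
cat > pins.py <<'E'
from h import *
c=load('scene0'); s=load('side0')
def gold(f,u,v,r=6):
    i=load(f)['img'][int(v)-r:int(v)+r+1,int(u)-r:int(u)+r+1].astype(float)
    w=np.clip(i[...,0]-i[...,2]-25,0,None); y,x=np.mgrid[-r:r+1,-r:r+1]
    return int(u)+(w*x).sum()/w.sum(), int(v)+(w*y).sum()/w.sum(), w.max()
P=[]
for a,b in(((194.9,151.1),(310.75,242.5)),((225.4,163.9),(327.25,271.25))):
    g=gold('scene0',*a); h=gold('side0',*b); print(g,h)
    o1,d1=ray(c,*g[:2]); o2,d2=ray(s,*h[:2])
    t=np.linalg.lstsq(np.c_[d1,-d2],o2-o1,rcond=None)[0]
    print((o1+d1*t[0]).round(4),(o2+d2*t[1]).round(4), atz(c,*g[:2],.109).round(4),atz(s,*h[:2],.109).round(4)); P.append([atz(c,*g[:2],.109),atz(s,*h[:2],.109)])
E
python3 pins.py
```

```text
(np.float64(194.58426966292134), np.float64(149.4943820224719), np.float64(21.0)) (np.float64(310.47764705882355), np.float64(241.24470588235295), np.float64(74.0))
[ 0.5038 -0.2557  0.1459] [ 0.469  -0.2114  0.1575] [ 0.4694 -0.2731  0.109 ] [ 0.5029 -0.172   0.109 ]
(np.float64(224.77142857142857), np.float64(162.63809523809525), np.float64(31.0)) (np.float64(326.67541766109787), np.float64(270.16945107398567), np.float64(80.0))
[ 0.4665 -0.1849  0.0739] [ 0.5049 -0.2422  0.0608] [ 0.4984 -0.1716  0.109 ] [ 0.4732 -0.2744  0.109 ]
```

The pins (pairing swapped) give A≈(.471,-.274) and B≈(.501,-.172), 106 mm apart as specified. That puts frame +x at -16.1° and its origin at about (.526,-.234). I'll go to a hover in front of the gasket.

servo_tool --commands '[[[2.7,-31.8,1,0,0,-8.57],[2.7,-31.8,1,0,0,-8.57],[2.7,-31.8,1,0,0,-8.57],[2.7,-31.8,1,0,0,-8.57],[2.7,-31.8,1,0,0,-8.57],[2.7,-31.8,1,0,0,-8.57],[2.7,-31.8,1,0,0,-8.57],[2.7,-31.8,1,0,0,-8.57],[2.7,-31.8,1,0,0,-8.57],[2.7,-31.8,1,0,0,-8.57],[2.7,-31.8,1,0,0,-8.57],[2.7,-31.8,1,0,0,-8.57],[2.7,-31.8,1,0,0,-8.57],[2.7,-31.8,1,0,0,-8.57],[2.7,-31.8,1,0,0,-8.57],[0,0,0,0,0,0],[0,0,0,0,0,0]]]'

```text
time_s: 6.75
ee_pos: [0.554, -0.2432, 0.2026]
tcp_rot: [-0.001, 0.799, 0.602, -0.0]
contact_force: [0.4, 0.1, -1.6]
grip_width: 0.0081
```

```bash
python3 - <<'E'
from h import *
c=cap('wrist','w5'); st=env.state(); print(st['ee_pos'],st['tcp_rot'],st['contact_force'],st['qpos'])
cap('side','s5'); cap('scene','sc5')
# predicted frame features
th=np.radians(-16.1); X=np.array([np.cos(th),np.sin(th),0]);Y=np.array([-X[1],X[0],0]);O=np.array([.5264,-.2344,0])
F=lambda x,y,z:O+X*x+Y*y+[0,0,z]
for n,p in dict(pinL=(-.042,.053,.112),pinR=(-.042,-.053,.112),wallcornL=(0,.066,.098),wallinL=(0,.036,.098),gtop=(0,.04,.093),foot=(.028,.048,.018),foot2=(.028,.026,.018)).items(): print(n,(proj(c,F(*p),True)[0]/.7).round(1))
cv2.imwrite('pics/w5v.png',cv2.resize(cv2.imread('pics/w5.png'),(800,600),interpolation=2))
E
```

```text
[ 0.55403413 -0.24247025  0.20264765] [-1.10781372e-03  7.98399528e-01  6.02127001e-01 -2.01186088e-04] [-0.17887384 -0.34178256 -1.99051095] [-5.99941656e-01  1.86152630e-01  1.71320538e+00  3.43608038e-04
  1.24446289e+00 -3.21581838e-01]
pinL [250.2 208. ]
pinR [268.6 403.7]
wallcornL [339.3 176.6]
wallinL [340.5 236.2]
gtop [341.5 226.9]
foot [396.7 198.1]
foot2 [396.7 230.6]
```

View pics/w5v.png

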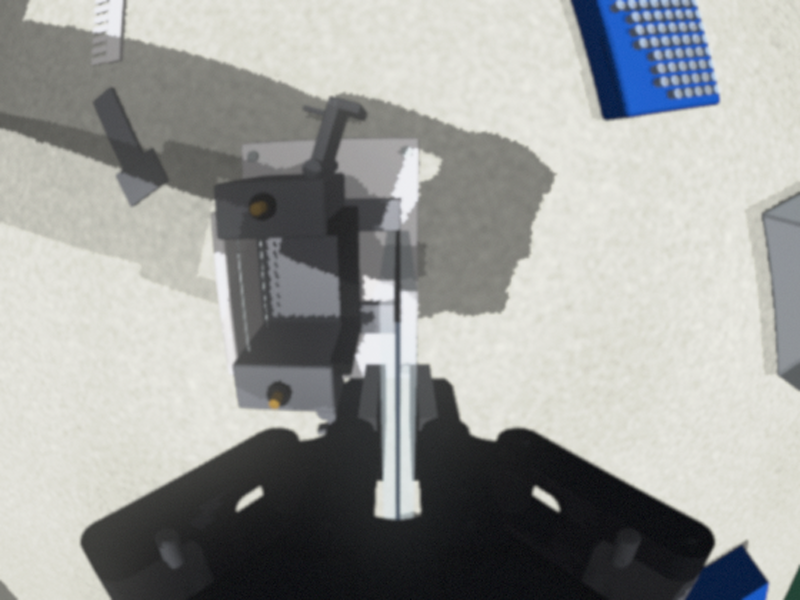

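The wrist view shows the frame square to the image, gold pins at about (264,206) and (275,403), the gasket's black strip at x≈345, and the left foot at (372,212). A clamp is open at (335,130). The cassette edge is at x≈397. I'll refine numerically from the gold pins and the cassette's end.

```bash
python3 - <<'E'
from h import *
c=load('w5'); i=c['img'].astype(float)
P=[]
for u,v in((184,145),(192,282)):
    r=9; q=i[v-r:v+r+1,u-r:u+r+1]; w=np.clip(q[...,0]-q[...,2]-30,0,None); y,x=np.mgrid[-r:r+1,-r:r+1]
    g=u+(w*x).sum()/w.sum(), v+(w*y).sum()/w.sum(); p=atz(c,*g,.109,True); P.append(p); print(np.array(g)/.7,w.max(),p)
d=P[0]-P[1]; print(np.linalg.norm(d)); yaw=np.arctan2(d[1],d[0])-np.pi/2; X=np.array([np.cos(yaw),np.sin(yaw),0]);Y=np.array([-X[1],X[0],0])
O=(P[0]+P[1])/2*[1,1,0]+.042*X; print('frame yaw',np.degrees(yaw),'O',O)
st=env.state(); w,x,y,z=st['tcp_rot']; from scipy.spatial.transform import Rotation as R
M=R.from_quat([x,y,z,w]).as_matrix(); T=st['ee_pos']; print('tool y',M[:,1].round(4),'yaw',np.degrees(np.arctan2(M[1,1],M[0,1])),'tool z',M[:,2].round(4))
e=T-O; print('TCP in frame',e@X,e@Y)
F=lambda x,y,z:O+X*x+Y*y+[0,0,z]
for n,p in dict(wcL=(0,.066,.098),wiL=(0,.036,.098),wiR=(0,-.036,.098),gtop=(0,.04,.093),ginR=(0,-.036,.093),foot=(.028,.048,.018),foot2=(.028,.026,.018),baseL=(.0,.036,.02)).items(): print(n,(proj(c,F(*p),True)[0]/.7).round(1))
# cassette predicted in image from tool pose
b=T[2]-.0513; Cx=M[:,1]*[1,1,0]; Cy=np.array([-Cx[1],Cx[0],0])
C=lambda x,y,z:T*[1,1,0]+Cx*x+Cy*y+[0,0,b+z]
for n,p in dict(tallTop=(.003,.05,.082),shortTop=(-.003,.05,.073),tallBot=(.003,.05,0),shortBot=(-.003,.05,0),tallnear=(.003,-.05,.082)).items(): print(n,(proj(c,C(*p),True)[0]/.7).round(1))
o=cv2.resize(cv2.imread('pics/w5.png')[90:300,140:340],(600,630),interpolation=2)
# column profile through gasket
for v in (180,200,215): print(v,i[v,225:300].mean(1).astype(int).tolist())
for u in (276,281): print(u,i[125:185,u].mean(1).astype(int).tolist())
E
```

```text
[255.76923077 208.12843407] 14.0 [ 0.50244296 -0.17280254  0.109     ]
[273.58756093 403.24363287] 74.0 [ 0.47286464 -0.27553347  0.109     ]
0.10690426175107207
frame yaw -16.062180291162147 O [ 0.5280142  -0.23578858  0.        ]
tool y [ 0.9617 -0.2741 -0.0013] yaw -15.90946660328488 tool z [-0.0011  0.001  -1.    ]
TCP in frame 0.026923325815715438 0.0013705210016494098
wcL [343.1 178.3]
wiL [344.3 237.9]
wiR [348.8 368.1]
gtop [345.2 228.6]
ginR [349.7 364.2]
foot [399.6 199.4]
foot2 [399.5 231.9]
baseL [357.5 217.8]
tallTop [411.2 277. ]
shortTop [383.7 267. ]
tallBot [405.3 222.3]
shortBot [389.5 222.3]
tallnear [407.2 587.6]
180 [63, 61, 62, 62, 62, 63, 63, 63, 63, 61, 59, 51, 42, 40, 41, 40, 39, 38, 40, 43, 41, 39, 41, 42, 44, 59, 83, 103, 113, 115, 115, 114, 115, 116, 115, 115, 114, 115, 115, 115, 116, 115, 108, 105, 100, 101, 100, 101, 100, 98, 94, 79, 59, 52, 61, 81, 93, 99, 101, 100, 100, 100, 102, 105, 111, 114, 111, 106, 101, 99, 102, 105, 114, 123, 125]
200 [137, 135, 136, 137, 137, 136, 137, 137, 138, 136, 133, 117, 85, 61, 51, 49, 52, 51, 50, 54, 52, 52, 52, 53, 50,
[... 482 characters left out ...]
, 160, 107, 65, 62, 98, 159, 213, 233, 238, 239, 239, 238, 239, 238, 238, 235, 221, 186, 149, 135, 129, 128, 128, 128, 128]
276 [165, 170, 178, 191, 205, 207, 203, 211, 224, 232, 234, 232, 214, 169, 139, 155, 170, 172, 172, 171, 172, 171, 172, 171, 170, 170, 170, 169, 169, 169, 169, 169, 168, 167, 166, 152, 126, 105, 101, 101, 99, 98, 98, 98, 95, 93, 89, 85, 78, 79, 79, 79, 80, 81, 80, 79, 79, 79, 77, 80]
281 [238, 239, 239, 238, 239, 238, 239, 238, 239, 238, 238, 238, 234, 223, 216, 215, 221, 229, 231, 230, 226, 219, 211, 204, 207, 220, 226, 223, 216, 208, 197, 178, 162, 158, 156, 147, 133, 119, 114, 112, 110, 111, 111, 111, 110, 108, 103, 97, 96, 95, 95, 93, 93, 94, 95, 93, 94, 95, 94, 96]
```

```bash
python3 - <<'E'
from h import *
c=load('w5'); i=cv2.GaussianBlur(c['img'].astype(np.float32),(0,0),.8).mean(2)
def edges(rows,c0,c1,sign,z,name):
    pts=[]
    for v in rows:
        g=sign*np.gradient(i[v])[c0:c1]; k=g.argmax()
        if g[k]<5 or k in(0,len(g)-1): continue
        a,b,d=g[k-1],g[k],g[k+1]; pts.append([c0+k+.5*(a-d)/(a-2*b+d),v])
    pts=np.array(pts); W=np.array([atz(c,u,v,z,True)[:2] for u,v in pts])
    vx,vy,x0,y0=cv2.fitLine(W.astype(np.float32),cv2.DIST_HUBER,0,.001,.001).ravel()
    if vy<0: vx,vy=-vx,-vy
    r=(W-[x0,y0])@[vy,-vx]
    print(name,len(pts),'px',pts[:,0].min().round(1),pts[:,0].max().round(1),'yaw',np.degrees(np.arctan2(vy,vx)).round(2)-90,'x at y=-.235',(x0+vx*(-.2358-y0)/vy).round(4),'rms mm',(r.std()*1e3).round(2))
edges(range(103,132),286,298,-1,.005,'base right up')
edges(list(range(103,132))+list(range(204,250)),286,298,-1,.005,'base right all')
edges(range(205,250),286,298,-1,.005,'base right lo')
edges(range(172,250),245,262,1,.02,'gasket bottom')
edges(range(172,222),232,245,-1,.093,'chamber->strip')
edges(range(205,245),150,168,1,.005,'base left outer')
edges(range(258,285),228,246,1,.098,'wallR front')
edges(range(131,160),150,162,-1,.098,'wallL back')
edges(range(128,160),238,262,1,.093,'wallL front')
E
```

```text
base right up 29 px 291.7 293.1 yaw -16.86 x at y=-.235 0.5686 rms mm 0.54
base right all 75 px 290.1 293.1 yaw -16.160004 x at y=-.235 0.5696 rms mm 0.59
base right lo 45 px 290.1 292.4 yaw -17.699997 x at y=-.235 0.5716 rms mm 0.43
gasket bottom 70 px 248.0 254.4 yaw -17.07 x at y=-.235 0.5284 rms mm 1.63
chamber->strip 50 px 233.8 237.6 yaw -15.629997 x at y=-.235 0.5234 rms mm 0.41
base left outer 18 px 152.0 154.2 yaw -14.599998 x at y=-.235 0.4125 rms mm 0.17
wallR front 7 px 239.2 239.8 yaw -12.739998 x at y=-.235 0.5215 rms mm 0.1
wallL back 8 px 150.6 150.9 yaw -18.129997 x at y=-.235 0.4542 rms mm 0.03
wallL front 28 px 240.7 250.6 yaw 6.6399994 x at y=-.235 0.5514 rms mm 1.25
```

```bash
python3 - <<'E'
from h import *
for f in('w4','w5'):
    i=load(f)['img'].astype(float).mean(2)
    for a,b in((266,269),(271,274),(282,285),(286,289)): print(f,a,'rows180-225',i[180:226,a:b].mean(1).astype(int).tolist())
    print(f,'row230',i[230,255:300].astype(int).tolist())
    print(f,'bottom end rows335-385 col 270,286',i[335:385,268:272].mean(1).astype(int).tolist(),i[335:385,284:288].mean(1).astype(int).tolist())
    print(f,'botcorner col278 rows 145-200',i[145:200,276:281].min(1).astype(int).tolist())
E
```

```text
w4 266 rows180-225 [80, 79, 81, 80, 82, 82, 81, 82, 83, 84, 90, 98, 101, 104, 105, 115, 135, 156, 164, 164, 166, 165, 164, 165, 164, 163, 164, 162, 162, 160, 160, 160, 159, 160, 159, 159, 160, 159, 159, 158, 157, 156, 154, 153, 154, 156]
w4 271 rows180-225 [83, 85, 84, 84, 84, 84, 84, 85, 84, 85, 86, 84, 84, 85, 88, 105, 135, 159, 167, 169, 168, 169, 168, 168, 168, 168, 168, 168, 168, 167, 167, 167, 167, 166, 167, 167, 166, 166, 163, 160, 157, 155, 154, 153, 156, 160]
w4 282 rows180-225 [76, 77, 81, 83, 83, 83, 85, 84, 84, 85, 84, 85, 86, 92, 101, 106, 107, 103, 93, 87, 84, 84, 89, 111, 141, 159, 165, 167, 167, 167, 166, 167, 166, 165, 165, 165, 164, 165, 165, 163, 162, 162, 161, 162, 162, 163]
w4 286 rows180-225 [72, 72, 73, 75, 75, 77, 78, 80, 81, 81, 81, 80, 82, 84, 88, 96, 103, 107, 105, 98, 89, 85, 90, 110, 140, 159, 164, 167, 167, 166, 165, 167, 166, 165, 165, 166, 165, 165, 163, 160, 157, 155, 155, 154, 156, 158]
w4 row230 [80, 78, 70, 65, 67, 73, 76, 80, 81, 88, 113, 141, 160, 167, 168, 167, 167, 165, 164, 157, 144, 121, 100, 91, 101, 126, 149, 162, 163, 165, 167, 164, 162, 1
[... 2101 characters left out ...]
4, 222, 222, 222, 222, 223, 223, 223, 223, 224, 224, 223, 223, 222, 223, 223, 224, 224, 223, 223, 220, 204, 157, 96, 49, 36, 34, 34, 33, 31, 33, 31, 32, 31, 32, 30, 30, 30, 29, 31, 29, 29, 30, 28, 26] [222, 224, 225, 226, 226, 226, 226, 226, 225, 224, 223, 223, 222, 222, 223, 223, 223, 222, 222, 222, 222, 222, 219, 207, 188, 173, 159, 128, 82, 45, 35, 33, 31, 32, 31, 32, 33, 33, 32, 30, 30, 30, 30, 29, 29, 28, 28, 28, 28, 28]
w5 botcorner col278 rows 145-200 [169, 164, 161, 159, 162, 167, 166, 165, 164, 158, 157, 156, 155, 151, 146, 127, 100, 73, 65, 60, 61, 60, 60, 59, 59, 57, 53, 53, 52, 52, 51, 51, 52, 51, 53, 52, 52, 52, 51, 53, 52, 51, 51, 51, 51, 48, 52, 50, 51, 53, 53, 53, 55, 54, 56]
```

```bash
python3 - <<'E'
from h import *
from scipy.optimize import least_squares
from scipy.spatial.transform import Rotation as R
c=load('w5'); st=env.state(); w,x,y,z=st['tcp_rot']; M=R.from_quat([x,y,z,w]).as_matrix();T=st['ee_pos']
Cx=M[:,1]*[1,1,0]; Cx/=np.linalg.norm(Cx); Cy=np.array([-Cx[1],Cx[0],0]); b=T[2]-.0513
def rows(dx,dy,dz,ins=0): return np.array([proj(c,T*[1,1,0]+Cx*(X+dx)+Cy*(Y+dy)+[0,0,b+Z+dz],True)[0] for X,Y,Z in((-.003,.05,.073),(.003,.05,.082),(0,.05-ins,0))])
print(rows(0,0,0))
obs=np.array([196.3,203.8,161.])
for n in (2,3):
    s=least_squares(lambda p:(rows(0,p[0],p[1] if n==3 else 0)-obs)[:n,1] if n==3 else (rows(0,p[0],0)-obs)[:2,1],[0,0],x_scale=.001); print(n,s.x*1e3,s.fun)
# before lift in rack: w2 & w3 measured ends -> cassette centre along width
for f,pts in (('w2',None),):
    d=load(f); o=np.array([262,130]);K=3.8
    for nm,u,v0,v1,h in(('short',95,66,525,.079),('tall',125,69,543,.088)):
        A=atz(d,262+u/K,130+v0/K,h,True);B=atz(d,262+(u+6)/K,130+v1/K,h,True); print(nm,(A+B)/2,np.linalg.norm(A-B))
E
```

```text
[[268.5966426  186.90948141]
 [287.8072015  193.92744653]
 [278.20453013 155.5963948 ]]Traceback (most recent call last):
  File "<stdin>", line 10, in <module>
    return func(*args, **kwargs)
    vector_fun = VectorFunction(
        fun_wrapped,
    ...<6 lines>...
        workers=workers
    )
    self._update_fun()
    ~~~~~~~~~~~~~~~~^^
    self.f = self.fun_wrapped(xp_copy(self.x))
             ~~~~~~~~~~~~~~~~^^^^^^^^^^^^^^^^^
    return np.atleast_1d(self.fun(x))
                         ~~~~~~~~^^^
    return self.f(x, *self.args, **self.kwargs)
           ~~~~~~^^^^^^^^^^^^^^^^^^^^^^^^^^^^^^
  File "<stdin>", line 10, in <lambda>
ValueError: operands could not be broadcast together with shapes (3,2) (3,)
```

```bash
python3 - <<'E'
from h import *
from scipy.optimize import least_squares
from scipy.spatial.transform import Rotation as R
c=load('w5'); st=env.state(); w,x,y,z=st['tcp_rot']; M=R.from_quat([x,y,z,w]).as_matrix();T=st['ee_pos']
Cx=M[:,1]*[1,1,0]; Cx/=np.linalg.norm(Cx); Cy=np.array([-Cx[1],Cx[0],0]); b=T[2]-.0513
def rows(dy,dz,ins=0): return np.array([proj(c,T*[1,1,0]+Cx*X+Cy*(Y+dy)+[0,0,b+Z+dz],True)[0,1] for X,Y,Z in((-.003,.05,.073),(.003,.05,.082),(0,.05-ins,0))])
obs=np.array([196.3,203.8,161.])
for k in (2,3):
  for ins in (0,.002):
    s=least_squares(lambda p:(rows(p[0],p[1]*(k==3),ins)-obs)[:k],[0,0],x_scale=.001); print(k,ins,s.x*1e3,s.fun)
d=load('w2');K=3.8; G=np.array([.5144,.2341]); cy=np.array([np.cos(np.radians(202.5)),np.sin(np.radians(202.5))])
for nm,u,v0,v1,h in(('short',95,66,525,.079),('tall',125,69,543,.088)):
    A=atz(d,262+u/K,130+v0/K,h,True);B=atz(d,262+(u+6)/K,130+v1/K,h,True); m=(A+B)/2; print(nm,m,np.linalg.norm(A-B),'offset along cass y mm',(m[:2]-G)@cy*1e3)
E
```

```text
2 0 [-3.11335564  0.        ] [-0.14724004  0.13616685]
2 0.002 [-3.11335564  0.        ] [-0.14724004  0.13616685]
3 0 [-2.90786634  0.70231117] [-0.19300124  0.14494374  0.05924281]
3 0.002 [ 1.1887695  15.00886429] [-0.97665591  0.69637743  0.37284104]
short [0.51567379 0.23214639 0.079     ] 0.09988419658058831 offset along cass y mm -0.4292166615662259
tall [0.51316998 0.23735971 0.088     ] 0.10005248824329195 offset along cass y mm -0.11104697842060277
```

The near view puts the cassette centre about 3 mm to -y of the TCP, while the rack view says about 0. I'll settle this with the cassette beside the frame at equal depth. Now down in front of the gasket, stopping about 7 mm above the feet.

servo_tool --commands '[[[-10.5,3,0,0,0,-0.2],[0,0,-20,0,0,0],[0,0,-25,0,0,0],[0,0,-25,0,0,0],[0,0,-25,0,0,0],[0,0,-20,0,0,0],[0,0,-11,0,0,0],[0,0,0,0,0,0],[0,0,0,0,0,0]]]'

```text
time_s: 7.8
ee_pos: [0.5444, -0.2401, 0.0787]
tcp_rot: [0.001, 0.8, 0.601, 0.0]
contact_force: [0.6, 0.2, -1.2]
grip_width: 0.008
```

```bash
python3 - <<'E'
from h import *
c=cap('wrist','w6'); cap('side','s6'); cap('scene','sc6'); st=env.state(); print(st['ee_pos'],st['tcp_rot'],st['contact_force'])
a=cv2.resize(cv2.imread('pics/w6.png')[20:350,120:360],(436,600),interpolation=2)
b=cv2.resize(cv2.imread('pics/s6.png')[200:320,275:370],(364,460),interpolation=2)
o=np.zeros((600,800,3),np.uint8);o[:,:436]=a;o[:460,436:]=b;cv2.imwrite('pics/v6.png',o)
E
```

```text
[ 0.54487412 -0.24060472  0.07939764] [1.31235426e-03 7.99684611e-01 6.00418701e-01 4.29156365e-04] [-0.54946426 -0.24023516 -2.00804283]
```

View pics/v6.png

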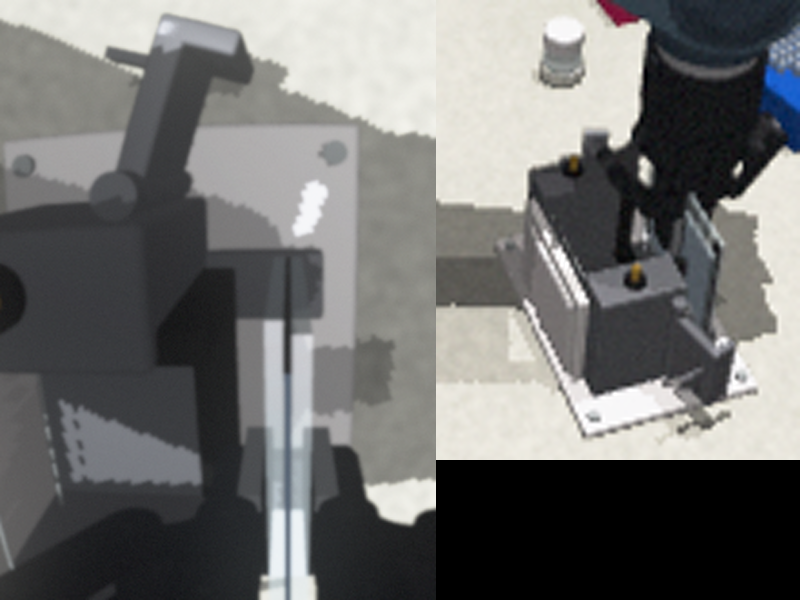

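The wrist crop shows the left foot, rows 250-318, under the cassette. The wall top's inner edge is at row ~370 and its outer edge at ~222. The cassette's bottom corner (black spacer) is at about row 257 and its top ends at 320 and 334, with the gasket strip at cols 200-238. The side view shows it upright in front of the gasket, short plate towards it, clamps open. Next I'll measure these at equal depth.

```bash
python3 - <<'E'
from h import *
c=load('w6'); im=c['img']; i=cv2.GaussianBlur(im.astype(np.float32),(0,0),.7).mean(2)
O=np.array([.5280,-.2358,0]); a=np.radians(-16.1); X=np.array([np.cos(a),np.sin(a),0]);Y=np.array([-X[1],X[0],0])
fr=lambda u,v,z:((lambda e:(round(e@X*1e3,2),round(e@Y*1e3,2)))(atz(c,u,v,z,True)-O))
def vedge(u0,u1,r0,r1,s):
    g=s*np.gradient(i[:,u0:u1].mean(1))[r0:r1]; k=g.argmax(); return r0+k+.5*(g[k-1]-g[k+1])/(g[k-1]-2*g[k]+g[k+1])
def hedge(v0,v1,c0,c1,s):
    g=s*np.gradient(i[v0:v1].mean(0))[c0:c1]; k=g.argmax(); return c0+k+.5*(g[k-1]-g[k+1])/(g[k-1]-2*g[k]+g[k+1])
for u in (240,252,262,286): print('foot outer',u,v:=vedge(u-2,u+3,150,166,-1).round(2),fr(u,v,.018))
for u in (254,256,): print('foot inner',u,v:=vedge(u-2,u+3,188,200,1).round(2),fr(u,v,.018))
for u in (150,165,185): print('wall inner',u,v:=vedge(u-2,u+3,215,232,1).round(2),fr(u,v,.098)); print('wall outer?',u,v:=vedge(u-2,u+3,132,150,-1).round(2),fr(u,v,.098))
zb=.0794-.0513
print('spacer bottom',v:=vedge(277,281,150,172,-1).round(2),fr(279,v,zb))
print('short top',v:=vedge(268,273,190,202,1).round(2),fr(270,v,zb+.073)); print('tall top',v:=vedge(283,287,196,208,1).round(2),fr(285,v,zb+.082))
print('foot front',u:=hedge(165,175,290,302,-1 if i[170,292]>i[170,301] else 1).round(2),fr(u,170,.018))
for v in (190,215,240): print('short L edge',u:=hedge(v-1,v+2,258,272,1).round(2),fr(u,v,zb+.073), 'tall R',u:=hedge(v-1,v+2,286,298,-1).round(2),fr(u,v,zb+.082))
for v in (180,200,220,240): print('strip',v,i[v,225:262].astype(int).tolist())
E
```

```text
foot outer 240 156.87 (np.float64(-5.04), np.float64(49.71))
foot outer 252 156.53 (np.float64(1.92), np.float64(49.82))
foot outer 262 156.41 (np.float64(7.68), np.float64(49.83))
foot outer 286 156.15 (np.float64(21.47), np.float64(49.94))
foot inner 254 194.93 (np.float64(2.63), np.float64(26.89))
foot inner 256 194.92 (np.float64(3.82), np.float64(26.89))
wall inner 150 225.75 (np.float64(-30.04), np.float64(37.02))
wall outer? 150 132.22 (np.float64(-26.59), np.float64(70.75))
wall inner 165 226.11 (np.float64(-24.06), np.float64(36.95))
wall outer? 165 132.1 (np.float64(-21.06), np.float64(70.47))
wall inner 185 226.12 (np.float64(-16.37), np.float64(37.01))
wall outer? 185 140.58 (np.float64(-14.08), np.float64(67.26))
spacer bottom 155.76 (np.float64(17.41), np.float64(51.61))
short top 195.53 (np.float64(14.19), np.float64(48.93))
tall top 203.44 (np.float64(18.89), np.float64(48.89))
foot front 297.42 (np.float64(28.13), np.float64(41.82))
short L edge 265.84 (np.float64(12.85), np.float64(50.79)) tall R 292.63 (np.float64(21.14), np.float64(53.05))
short L edge 265.05 (np.
[... 164 characters left out ...]
float64(20.92), np.float64(37.0))
strip 180 [28, 28, 28, 28, 28, 27, 28, 28, 29, 29, 29, 29, 29, 30, 32, 31, 31, 32, 32, 32, 32, 33, 34, 39, 47, 55, 61, 64, 64, 65, 65, 65, 65, 65, 65, 65, 66]
strip 200 [26, 26, 26, 26, 26, 26, 27, 28, 27, 27, 27, 28, 28, 28, 29, 30, 30, 31, 31, 31, 32, 33, 34, 42, 62, 87, 107, 116, 119, 120, 120, 120, 119, 119, 119, 120, 121]
strip 220 [32, 30, 29, 29, 28, 28, 29, 30, 29, 30, 31, 32, 32, 33, 32, 32, 32, 33, 33, 34, 34, 35, 35, 36, 47, 68, 92, 109, 117, 120, 120, 120, 120, 120, 120, 120, 120]
strip 240 [60, 56, 48, 39, 34, 32, 31, 31, 32, 31, 31, 31, 33, 33, 33, 33, 34, 34, 34, 34, 36, 36, 35, 36, 42, 58, 83, 105, 116, 119, 120, 120, 119, 120, 120, 120, 120]
```

```bash
cat > lines.py <<'E'
from h import *
c=load('w6'); i=cv2.GaussianBlur(c['img'].astype(np.float32),(0,0),.7).mean(2)
O=np.array([.5280,-.2358,0]); a=np.radians(-16.1); X=np.array([np.cos(a),np.sin(a),0]);Y=np.array([-X[1],X[0],0])
def fit(name,rng,lo,hi,s,z,horiz=False):
    J=i.T if horiz else i; W=[]
    for v in rng:
        g=s*np.gradient(J[v])[lo:hi]; k=g.argmax()
        if g[k]<3 or k in(0,len(g)-1): continue
        p=lo+k+.5*(g[k-1]-g[k+1])/(g[k-1]-2*g[k]+g[k+1])
        e=atz(c,*((v,p) if horiz else (p,v)),z,True)-O; W.append([e@X*1e3,e@Y*1e3])
    W=np.array(W,np.float32); vx,vy,x0,y0=cv2.fitLine(W,cv2.DIST_HUBER,0,.01,.01).ravel()
    ang=np.degrees(np.arctan2(vy,vx)); ang=(ang+(0 if horiz else -90)+90)%180-90
    r=(W-[x0,y0])@[-vy,vx]; print(name,len(W),'ang',round(float(ang),2),'mid',x0.round(2),y0.round(2),'rms',r.std().round(2))
zb=.0281
if __name__=='__main__':
    fit('short L',range(208,250),258,272,1,zb+.073)
    fit('short L long',range(208,330),258,272,1,zb+.073)
    fit('mid short R',range(210,330),271,280,-1,zb+.073)
    fit('mid tall L',range(210,330),277,285,1,zb+.082)
    fit('tall R',range(208,330),286,298,-1,zb+.082)
    fit('gasket bottom',range(197,250),244,256,1,.02)
    fit('foot outer',range(238,294),150,162,-1,.018,True)
    fit('wall inner',range(150,200),218,232,1,.098,True)
    fit('foot front',range(161,192),290,302,-1,.018)
    fit('foot front+',range(161,192),290,302,1,.018)
    fit('base front',range(95,150),308,322,-1,.006)
    fit('base front2',range(200,255),300,322,-1,.006)
E
python3 lines.py
```

```text
short L 42 ang 0.07 mid 12.46 40.18 rms 0.02
short L long 122 ang 0.26 mid 12.5 27.36 rms 0.09
mid short R 120 ang 0.11 mid 16.02 21.41 rms 0.07
mid tall L 120 ang -0.19 mid 17.37 29.78 rms 0.03
tall R 122 ang -0.33 mid 20.88 31.98 rms 0.05
gasket bottom 53 ang 0.17 mid 0.13 8.54 rms 0.04
foot outer 56 ang 0.62 mid 12.51 49.9 rms 0.09Traceback (most recent call last):
  File "lines.py", line 23, in <module>
    fit('wall inner',range(150,200),218,232,1,.098,True)
    ~~~^^^^^^^^^^^^^^^^^^^^^^^^^^^^^^^^^^^^^^^^^^^^^^^^^
  File "lines.py", line 11, in fit
    W=np.array(W,np.float32); vx,vy,x0,y0=cv2.fitLine(W,cv2.DIST_HUBER,0,.01,.01).ravel()
                                          ~~~~~~~~~~~^^^^^^^^^^^^^^^^^^^^^^^^^^^^
cv2.error: OpenCV(4.12.0) /io/opencv/modules/imgproc/src/linefit.cpp:618: error: (-215:Assertion failed) npoints2 >= 0 || npoints3 >= 0 in function 'fitLine'
```

The measurements agree. The cassette is square to the gasket within ~0.2° and its short face is 12.35 mm in front of it. Against walls and feet at equal depth, the cassette centre is ~2.2 mm to -y. I'll correct that and lower gently.

servo_tool --commands '[[[0.6,2.1,0,0,0,0.15],[0,0,-3,0,0,0],[0,0,-3,0,0,0],[0,0,-1.5,0,0,0],[0,0,-0.8,0,0,0],[0,0,0,0,0,0],[0,0,0,0,0,0]]]'

```text
time_s: 8.65
ee_pos: [0.5446, -0.2381, 0.0694]
tcp_rot: [0.0, 0.799, 0.601, -0.0]
contact_force: [0.6, -0.0, -1.6]
grip_width: 0.0075
```

servo_tool --commands '[[[0,0,-0.5,0,0,0],[0,0,-0.5,0,0,0],[0,0,0,0,0,0]]]'

```text
time_s: 8.95
ee_pos: [0.5448, -0.2381, 0.0693]
tcp_rot: [-0.0, 0.799, 0.601, -0.0]
contact_force: [-2.3, 1.7, 5.2]
grip_width: 0.0083
```

It touches the feet at the expected height. I'll ease the down force and slide towards the gasket.

servo_tool --commands '[[[0,0,0.3,0,0,0],[0,0,0,0,0,0],[-1.92,0.55,0,0,0,0],[-1.92,0.55,0,0,0,0],[-1.92,0.55,0,0,0,0],[-1.92,0.55,0,0,0,0],[-1.92,0.55,0,0,0,0],[0,0,0,0,0,0],[0,0,0,0,0,0]]]'

```text
time_s: 9.85
ee_pos: [0.5353, -0.2356, 0.0693]
tcp_rot: [0.0, 0.799, 0.601, 0.0]
contact_force: [1.1, -0.4, 4.9]
grip_width: 0.0081
```

```bash
python3 - <<'E'
from h import *
F=[env.state() for _ in range(1)][0]; print(F['ee_pos'],F['contact_force'],F['wrist_torque'])
cap('wrist','w7')
E
```

```text
[ 0.5352794  -0.23557633  0.06932318] [ 1.08387932 -0.44072498  4.92560658] [-0.21175158 -0.30343526 -0.00782277]
```

servo_tool --commands '[[[0,0,0.3,0,0,0],[-0.96,0.28,0,0,0,0],[-0.96,0.28,0,0,0,0],[0,0,0,0,0,0],[0,0,0,0,0,0]]]'

```text
time_s: 10.4
ee_pos: [0.5333, -0.2348, 0.0693]
tcp_rot: [0.0, 0.799, 0.601, 0.0]
contact_force: [2.3, -0.7, 4.5]
grip_width: 0.0082
```

servo_tool --commands '[[[-0.96,0.28,0,0,0,0],[-0.96,0.28,0,0,0,0],[0,0,0,0,0,0],[0,0,0,0,0,0],[0,0,0,0,0,0]]]'

```text
time_s: 10.9
ee_pos: [0.5315, -0.2343, 0.0693]
tcp_rot: [0.0, 0.799, 0.601, 0.0]
contact_force: [4.3, -1.4, 3.8]
grip_width: 0.0079
```

servo_tool --commands '[[[0,0,0.4,0,0,0],[-0.96,0.28,0,0,0,0],[-0.77,0.22,0,0,0,0],[0,0,0,0,0,0],[0,0,0,0,0,0],[0,0,0,0,0,0]]]'

```text
time_s: 11.5
ee_pos: [0.5297, -0.2338, 0.0694]
tcp_rot: [0.0, 0.799, 0.601, 0.0]
contact_force: [5.5, -2.6, 2.0]
grip_width: 0.0082
```

```bash
cat > chk.py <<'E'
import sys, lines; from lines import *
for f in sys.argv[1:]:
    c=load(f); lines.c=c; lines.i=i=cv2.GaussianBlur(c['img'].astype(np.float32),(0,0),.7).mean(2)
    zb=.018; print(f)
    fit('short L',range(208,250),258,272,1,zb+.073); fit('mid short R',range(210,330),271,280,-1,zb+.073)
    fit('mid tall L',range(210,330),277,285,1,zb+.082); fit('tall R',range(208,330),286,298,-1,zb+.082)
    for s in(1,-1):
        try: fit('foot front',range(165,200),296,330,s,.018)
        except Exception: pass
        try: fit('foot outer',range(297,315),155,175,s,.018,True)
        except Exception: pass
        try: fit('wall inner',range(165,215),222,250,s,.098,True)
        except Exception: pass
        try: fit('base front',range(95,150),310,345,s,.006)
        except Exception: pass
    for s,lo,hi,z,u in(('short',190,202,zb+.073,270),('tall',196,210,zb+.082,285)):
        g=np.gradient(i[:,u-2:u+3].mean(1))[lo:hi]; k=g.argmax(); e=atz(c,u,lo+k,z,True)-O; print(s,'top end y',lo+k,(e@Y*1e3).round(2))
E
python3 - <<'E'
from h import *
cap('wrist','w8'); cap('side','s8'); cap('scene','sc8'); s=env.state(); print(s['ee_pos'],s['contact_force'],s['wrist_torque'],s['tcp_rot'])
E
python3 chk.py w6 w8
```

```text
[ 0.52971848 -0.23378941  0.06933537] [ 4.90757695 -2.27486969  0.936396  ] [-0.37842156 -0.89404472  0.01844305] [4.78790874e-04 7.98985869e-01 6.01349559e-01 2.43548817e-04]
w6
short L 42 ang 0.07 mid 12.03 36.59 rms 0.03
mid short R 120 ang 0.11 mid 15.95 15.97 rms 0.08
mid tall L 120 ang -0.19 mid 17.43 24.72 rms 0.04
tall R 122 ang -0.33 mid 21.33 27.16 rms 0.06
foot front 30 ang 0.69 mid 28.17 37.87 rms 0.1
wall inner 9 ang -27.85 mid -23.48 29.15 rms 0.18
base front 5 ang -70.25 mid 39.69 81.72 rms 0.57
foot front 35 ang 0.83 mid 38.48 35.38 rms 0.08
foot outer 2 ang -32.58 mid 28.09 49.27 rms 0.0
base front 55 ang 0.06 mid 39.82 69.34 rms 0.04
short top end y 196 46.03
tall top end y 203 46.05
w8
short L 42 ang -0.13 mid -3.46 36.46 rms 0.1
mid short R 120 ang 0.17 mid 0.13 25.89 rms 0.04
mid tall L 120 ang 0.17 mid 1.49 27.54 rms 0.04
tall R 122 ang -0.2 mid 5.04 29.86 rms 0.06
foot front 35 ang 0.06 mid 28.07 39.22 rms 0.11
foot outer 18 ang -0.46 mid 16.09 47.88 rms 0.05
base front 18 ang -0.12 mid 36.15 81.04 rms 1.26
foot outer 18 ang 0.48 mid 15.88 50.03 rms 0.1
base front 13 ang 16.27 mid 28.57 79.72 rms 0.73
short top end y 196 50.56
tall top end y 203 50.81
```

Camera says ~3.5 mm of squeeze, TCP travel says 4.1 mm, and the force (~5.5-6 N) says 3.5-4 mm. A tiny bit more, then let it settle and average the force.

servo_tool --commands '[[[-0.24,0.07,0,0,0,0],[0,0,0,0,0,0],[0,0,0,0,0,0],[0,0,0,0,0,0],[0,0,0,0,0,0],[0,0,0,0,0,0],[0,0,0,0,0,0]]]'

```text
time_s: 12.35
ee_pos: [0.5296, -0.2337, 0.0693]
tcp_rot: [0.001, 0.799, 0.601, 0.0]
contact_force: [6.5, -2.6, 1.1]
grip_width: 0.008
```

```bash
python3 - <<'E'
from h import *
L=[]
for k in range(10):
    cap('wrist','w9'); s=env.state(); L.append(np.r_[s['contact_force'],s['ee_pos']])
cap('side','s9'); cap('scene','sc9')
L=np.array(L); X=np.array([.961,-.277]); print(L[:,:2]@X, L[:,2].mean(), L[:,3:].mean(0), ((L[:,3:5]-[.528,-.2358])@X*1e3))
# changes elsewhere: compare side/scene first vs now away from the arm
for n in('side','scene'):
    d=np.abs(load(n+'0')['img'].astype(int)-load(n[0] .replace('s','s9') if n=='side' else 'sc9')['img']).max(2)
    print(n,[(cv2.boundingRect(k)) for k in cv2.findContours((cv2.blur(d.astype(np.uint8),(3,3))>35).astype(np.uint8),0,2)[0] if cv2.contourArea(k)>15])
E
python3 chk.py w9 | head -5
```

```text
[5.4495645  7.50158772 7.32631452 6.94204892 6.20713428 6.85620437
 7.20235061 8.14512621 7.10456907 6.02805087] 1.379846214157871 [ 0.52961278 -0.23374953  0.06934796] [0.97279724 0.95634543 0.98428075 0.9758459  0.99034079 0.99261058
 0.98225255 0.98283517 1.00634319 0.97533144]
side [(101, 332, 8, 7), (132, 303, 19, 25), (58, 293, 4, 8), (311, 266, 12, 7), (51, 230, 34, 9), (16, 226, 37, 53), (68, 222, 23, 4), (228, 181, 17, 17), (234, 167, 16, 21), (17, 0, 349, 289)]
scene [(357, 185, 14, 49), (182, 183, 52, 38), (193, 176, 24, 14), (199, 172, 14, 10), (366, 135, 28, 23), (340, 93, 63, 41), (346, 24, 11, 9), (328, 15, 13, 12), (339, 0, 77, 86), (347, 0, 36, 34), (166, 0, 202, 273)]
w9
short L 42 ang -0.13 mid -3.6 36.46 rms 0.09
mid short R 120 ang 0.17 mid 0.0 25.89 rms 0.04
mid tall L 120 ang 0.17 mid 1.35 27.54 rms 0.04
tall R 122 ang -0.2 mid 4.9 26.27 rms 0.06
```

```bash
python3 - <<'E'
import cv2,numpy as np
a=cv2.resize(cv2.imread('pics/s9.png')[200:320,275:370],(364,460),interpolation=2); b=cv2.resize(cv2.imread('pics/w9.png')[20:350,120:360],(436,600),interpolation=2)
o=np.zeros((600,800,3),np.uint8);o[:,:436]=b;o[:460,436:]=a;cv2.imwrite('pics/v9.png',o)
E
```

```text
(no output)
```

The mean press is 6.9 N including some friction (≈4 mm). The camera says 3.7 mm and TCP travel 4.2 mm. All are near half of the give, so I'm handing it in.

```bash
python3 -c "
from station import env; print(env.close_job())"
```

```text
the job is handed in; nothing more can be done
None
```

The cassette stands on both feet of the frame with its short plate against the gasket. I handed the job in at about 13 s with the arm still pressing it, gripped at 35 N.

**What I did:** The cassette was in the middle groove. I confirmed it by its spacers, gel and step, lifted it out, and turned it about 128° to the frame. I lowered it until it touched the feet lightly (about 7 N), then slid it to the gasket and pressed.

**Last checks:**
- **Squeeze:** three measures bracket the 4 mm target but differ slightly. The camera gives about 3.7 mm and the arm's travel about 4.2 mm. The mean force of 6.9 N includes some friction from the feet and gives roughly 4 mm.
- **Squareness:** within about 0.2° of the gasket.
- **Centring:** the two estimates of how the cassette sat in the grip disagreed by about 3 mm (rack view against near view). I trusted the near comparison with the frame's walls and feet and moved it 2.2 mm. By that measure it is now about 0.3 mm off centre.
- **Clamps and other objects:** the last frame picture I saw, before pressing, showed both clamps open. An early check after the lift showed the dam and blot plate in place. At the end, comparing the fixed-camera images showed changes only where the arm, its shadow, the removed cassette or the frame would explain them.
- **Not checked:** the picture limit stopped my final visual look, so the end state rests on these measurements.

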